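# Flip the square coaster against the key tray

## Robot

A 7-joint arm with a two-finger parallel gripper is mounted at the origin on the work surface. World frame = base frame: x ahead of the robot, y to its left, z up, the work surface at z = 0. Lengths are in mm, angles in degrees, forces in N, time in s.
With the tool pointing down it reaches from about 425 to 950 mm from the base axis. Payload 16.7 kg.
Tool frame: the origin (TCP) lies at the very end of the fingers, on their centre line; the grasp point (between the pads) lies 19 mm behind it; z points along the fingers, y is the line along which they close (so a half turn about z gives the same grasp; the last joint's range is limited). The gripper opens to 94 mm and grips with 3 to 60 N. Pads are 16 mm wide; open, the fingers measure 119 mm over their backs; the gripper's body (75 mm by 177 mm) begins 78 mm behind the grasp point.
Start: joints at [62.023, 24.414, 4.234, 92.017, -1.954, 63.644, -3.845], TCP at [224.308, -636.601, 205.467] pointing down, gripper open.
Joint ranges: [-163.25, 163.25], [-28.42, 122.38], [-70.27, 78.77], [12.13, 141.07], [-58.53, 238.53], [9.26, 117.41], [-156.51, 156.51]. Speed limits (degrees/s): [108.29, 108.29, 136.94, 136.94, 172.46, 172.46, 172.46].

## Interface

Orientations are given as [roll, pitch, yaw] about the fixed x, y, z axes, in that order (R = Rz(yaw) Ry(pitch) Rx(roll)).
In Python, from bench import ctrl gives the robot as it stands.
- The arm moves only by the tool jog_arm, never from a script. Its arguments are lists of equal length, an entry for each row: "delta_rot": the turn, a rotation vector about the tool's x, y, z in degrees, a list of three; "dp": the shift along the tool's x, y, z in mm, a list of three; "gripper": the finger opening in mm, from 0 to 94. A call has 1 to 8 rows; each row shifts and turns the commanded pose from where the row before left it, along the tool's axes as they then stand; what a row does not reach is not made up. A row lasts 1/8 s, in which the tool goes at most 62.5 mm and 10.7 degrees, less where a joint would pass 70% of its speed; a pose out of reach is approached as far as the arm can. A call is refused whole if a number of a shift passes 62.5 or a number of a turn 10.7, either way. A call with a gripper value outside its range is refused whole. The fingers move at their own pace and stop on an object; "force" is the grip in N (left out, the last holds). Time passes only in rows, so rows that do not move let the fingers close. It gives the time, the measured TCP pose, the force, the opening and the grip force at its end, in the units of the state.
- ctrl.sense(): the state, without advancing time (a new reading comes with each control period).
- ctrl.snapshot(name): name is "scene" or "side" or "wrist"; returns the picture (384x512x3 uint8, red, green, blue); there is no depth.
- ctrl.calibration(name): a dict with "fx", "fy", "cx", "cy" (pixels), "world_from_camera" (4x4, takes a point from camera to world coordinates); the wrist camera has in their place "T_tool_cam" (4x4, takes a point from camera to tool coordinates, whose origin is the TCP and whose axes are the flange's). Camera axes: x right, y up, looking along -z (the intrinsics and any distortion apply to the point x, -y, -z); pixel columns grow to the right and rows downward; lengths in mm; the calibration is good to about 2 mm. A picture is of the moment at which its call begins: read the wrist's pose just before it. calibration takes no time and is no camera call.
- ctrl.sign_off(): hands the job in; it is judged then, once.
The state is a dict: "t": time; "q": joint angles; "joint_vel": joint speeds; "joint_torque": joint torques, N m; "tcp_pos": TCP position; "tcp_rot": TCP orientation; "wrist_force": force on the tool from outside, world axes, zero at the start; "moment": the same for the moment, N m; "opening": finger opening in mm; "gripper_force": force on a finger pad.
Only numpy, scipy, OpenCV 4.12 (cv2) and the standard library are available. Lean on these libraries where they do the work, as an engineer would, in place of code of your own. Each camera call takes 0.05 s, during which the arm holds its last target. There are 200 camera calls.

## Task

The square coaster in front of the coral key tray has been put down cork side up. Turn it over by pushing it up the tray's sloping side until it leans there, then tip it back over so that it lies flat, white side up, on the cabinet in front of the tray. Do not lift it clear into the air, and leave the round coaster and the vase where they are.

Things in the scene. Friction and masses are not known exactly. Their poses are not given: they have to be found in the camera images.
- coaster_mid (a point): centre of the loose square coaster: 100 x 100 x 8 mm, rigid, about 0.15 kg, white ceramic with cork on one side. Starts flat on the cabinet (this point 4 mm up), cork up, before the left or right half of the tray, far edge 15 to 35 mm from the foot of the tray's sloping side and within 7 degrees of parallel. x, y run along its sides; z points out of the cork side (up at first, down once turned over).
- tray: coral key tray, hard silicone, fixed; 300 mm long, 170 deep, 56 high, open on top. Its near side leans away from the robot: over the whole length it rises at 45 degrees to 22 mm up, at 57 to 38 mm, then at 70 to the rim. Origin: middle of that side's foot line; x level, square to the foot line, into the tray; y along the foot line; z up. A coaster pushed at its near edge with low fingertips climbs it and stays leaning.
- tray_rim (a point): middle of the rim of the tray's sloping side, 56 mm up and 39 mm behind the foot; the wall ends 9 mm behind it, then the tray is open. Axes as the tray's. A square coaster pushed fully home leans on the rim at 55 degrees, lower edge at the foot, upper edge 82 mm up and 57 mm behind the foot; drawn back near its upper edge from behind in an arc about its lower edge, it turns over (that edge is held by friction only).
- round_coaster: round coaster, 100 mm across, 8 mm thick, already white side up, in front of the other half of the tray, its centre at least 155 mm from that of the square one; loose. Origin: centre of its underside. Leave it.
- vase: white ceramic vase, 110 mm across, 180 mm tall, standing on the cabinet to the left of the coasters; loose. Origin: centre of its underside, z up. Leave it.
Not all that is in view belongs to the job. Leave any green look-alike of the part that bears coaster_mid alone.

How it is judged:
By the outcome, as a careful person would: the job done as asked, in the order asked, and still so for the second after the job is handed in, with the robot touching nothing.
It also fails if it takes over 43 s, if anything falls off the work surface, if the arm or the gripper's body presses on something with over 40 N, if the wrist force passes 120 N, or if a joint passes its speed limit or range.

## Working session

There is one attempt and no reset: what is moved stays moved. The work goes in short steps, Python scripts to look and compute and a tool call to move; the robot and the scene stay as the last step left them, time stands still between calls to the robot, and variables do not carry over. Pictures are saved under pics/ and viewed, at most 10 in all, crops included, and the job is handed in when it is done.

Besides the shell and the picture viewer there is one more tool, called after "Emit:" as name(argument=value, ...) on one line, values as JSON. jog_arm: Moves the arm, as the interface text tells. Its arguments: {"type":"object","properties":{"delta_rot":{"type":"array","items":{"type":"array","items":{"type":"number"}}},"dp":{"type":"array","items":{"type":"array","items":{"type":"number"}}},"gripper":{"type":"array","items":{"type":"number"}},"force":{"type":"number"}},"required":["delta_rot","dp","gripper"]}

```bash
ls; mkdir -p pics; python3 - <<'E'
from bench import ctrl
import cv2,numpy as np
s=ctrl.sense();print(s)
ims=[]
for n in("scene","side"):
    im=ctrl.snapshot(n);c=ctrl.calibration(n);print(n,c);cv2.imwrite(f"pics/{n}0.png",im[:,:,::-1]);
print(ctrl.calibration("wrist"))
E
```

```text
pics
{'t': 0.0, 'q': array([62.02308684, 24.45086476,  4.23096772, 92.05223392, -1.95268184,
       63.64491785, -3.84286774]), 'joint_vel': array([ 0.10247047,  0.0506411 , -0.03771883, -0.0374048 , -0.13013228,
        0.00024493, -0.02605821]), 'joint_torque': array([-8.79800928e-05, -9.35810494e+01,  3.66786294e+00, -4.54180920e+01,
       -4.86248033e-02,  2.03772500e-02,  8.27648478e-05]), 'tcp_pos': array([ 224.15051816, -636.21727972,  204.76136617]), 'tcp_rot': array([-1.79924401e+02,  6.50999958e-03,  1.94118838e+01]), 'wrist_force': array([-0.09598355, -1.01003329, -0.67742073]), 'moment': array([-0.02234247,  0.00679908, -0.01052113]), 'gripper_force': 0.0, 'opening': 93.88722948839394}
scene {'fx': 371.2354217709872, 'fy': 371.2354217709872, 'cx': 258.18234339415756, 'cy': 190.8922473298479, 'world_from_camera': array([[ 6.09245006e-01, -6.32988217e-01,  4.77646772e-01,
         8.71803652e+02],
       [ 7.92819921e-01,  4.74043517e-01, -3.83039575e-01,
        -1.79705938e+02],
       [ 1.60341820e-02,  6.12052825e-01,  7.90654314e-01,
         7.07692032e+02],
       [
[... 309 characters left out ...]
699e-02,  7.19857318e-01, -6.91070063e-01,
        -4.46843766e+02],
       [-2.84416898e-03,  6.92398999e-01,  7.21509208e-01,
         6.49580395e+02],
       [ 0.00000000e+00,  0.00000000e+00,  0.00000000e+00,
         1.00000000e+00]])}
{'fx': 271.41356802765125, 'fy': 271.41356802765125, 'cx': 257.82349329032485, 'cy': 192.3321761348615, 'T_tool_cam': array([[-6.51703453e-04,  9.58980530e-01,  2.83471194e-01,
         8.31483324e+01],
       [ 9.99999002e-01,  2.69672838e-04,  1.38670810e-03,
         1.17285624e+00],
       [ 1.25338159e-03,  2.83471815e-01, -9.58979749e-01,
        -1.79523325e+02],
       [ 0.00000000e+00,  0.00000000e+00,  0.00000000e+00,
         1.00000000e+00]])}
```

View pics/scene0.png

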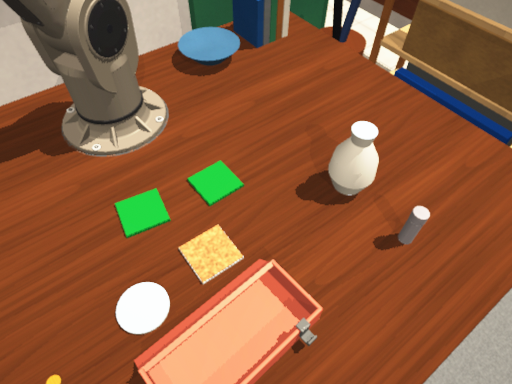

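View pics/side0.png

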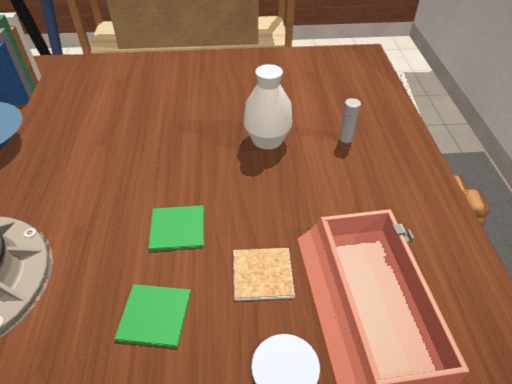

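The cork-up square coaster is at (211,253) in the scene view and (263,273) in the side view. The tray's left foot corner is near (300,237) in the side view, and the two green decoys lie towards the robot. The round coaster is at (286,367) and the vase at (268,110) in the side view.

```bash
cat > h.py <<'E'
from bench import ctrl
import cv2,numpy as np
from scipy.spatial.transform import Rotation as R
def ray(c,uv,T=None):
    T=c["world_from_camera"] if T is None else T
    d=T[:3,:3]@np.array([(uv[0]-c["cx"])/c["fx"],-(uv[1]-c["cy"])/c["fy"],-1.]);return T[:3,3],d/np.linalg.norm(d)
def onz(c,uv,z,T=None):
    o,d=ray(c,uv,T);return o+d*(z-o[2])/d[2]
def two(r1,r2):
    (o1,d1),(o2,d2)=r1,r2
    s=np.linalg.lstsq(np.c_[d1,-d2],o2-o1,rcond=None)[0];p,q=o1+d1*s[0],o2+d2*s[1]
    return (p+q)/2,np.linalg.norm(p-q)
def big(m):
    cs,_=cv2.findContours(m.astype(np.uint8),cv2.RETR_EXTERNAL,cv2.CHAIN_APPROX_NONE);return max(cs,key=cv2.contourArea)
E
python3 - <<'E'
from h import *
r={}
for n in("scene","side"):
    im=cv2.imread(f"pics/{n}0.png");c=ctrl.calibration(n);h=cv2.cvtColor(im,cv2.COLOR_BGR2HSV).astype(int)
    H,S,V=h[...,0],h[...,1],h[...,2]
    m=((H>=13)&(H<=28)&(V>150)&(S>70)).astype(np.uint8)
    m=cv2.morphologyEx(m,cv2.MORPH_CLOSE,np.ones((5,5)))
    win=np.zeros_like(m);x,y=(211,253) if n=="scene" else (263,273);win[y-45:y+45,x-45:x+45]=1
    k=big(m*win);print(n,cv2.contourArea(k))
    q=cv2.minAreaRect(k);b=cv2.approxPolyDP(cv2.convexHull(k),6,True)[:,0];print(b.tolist())
    P=np.array([onz(c,u,8) for u in b]);print(P.round(1).tolist(),np.linalg.norm(P-np.roll(P,1,0),axis=1).round(1))
    M=cv2.moments(k);r[n]=ray(c,(M["m10"]/M["m00"],M["m01"]/M["m00"]));print(onz(c,(M["m10"]/M["m00"],M["m01"]/M["m00"]),8))
    t=((H<=7)|(H>=174))&(S>100)&(V>110)
    print("tray",t.sum()); k=big(cv2.morphologyEx(t.astype(np.uint8),cv2.MORPH_OPEN,np.ones((3,3))))
    print(cv2.approxPolyDP(k,4,True)[:,0].tolist())
print(two(r["scene"],r["side"]))
im=cv2.imread("pics/side0.png")[200:384,220:490];cv2.imwrite("pics/c1.png",cv2.resize(im,None,fx=2.9,fy=2.9))
E
```

```text
scene 1994.0
[[218, 224], [243, 258], [202, 282], [178, 247]]
[[469.4, 30.9, 8.0], [570.7, 25.8, 8.0], [564.3, -70.9, 8.0], [466.5, -69.1, 8.0]] [100.1 101.5  96.9  97.8]
[519.70872696 -21.53291669   8.        ]
tray 3841
[[266, 261], [258, 259], [134, 359], [137, 368]]
side 2644.5
[[287, 248], [292, 295], [234, 296], [236, 249]]
[[566.2, 28.7, 8.0], [563.1, -68.8, 8.0], [466.3, -64.2, 8.0], [473.1, 32.7, 8.0]] [93.2 97.5 96.9 97.1]
[516.86256978 -21.47479648   8.        ]
tray 10956
[[319, 219], [298, 241], [336, 383], [375, 383]]
(array([517.48101071, -20.15911787,   4.80220645]), np.float64(1.606441330233922))
```

View pics/c1.png

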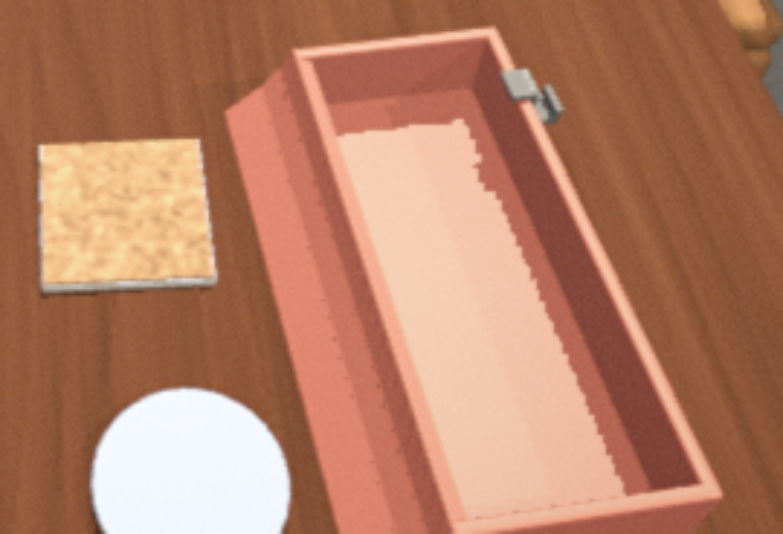

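The crop shows the foot line running (298.6,238.6)→(335.5,381) and the outer rim line (322.4,217.2)→(378.6,381), both in side-view pixels.

```bash
python3 - <<'E'
from h import *
c=ctrl.calibration("side");s=ctrl.calibration("scene")
A,B=onz(c,(298.6,238.6),0),onz(c,(335.5,381),0);print("foot",A,B,np.degrees(np.arctan2(B[1]-A[1],B[0]-A[0])))
A,B=onz(c,(322.4,217.2),56),onz(c,(378.6,381),56);print("rim side",A,B)
print("rim scene",onz(s,(268,262),56),onz(s,(138,359),56))
print(two(ray(c,(322.4,217.2)),ray(s,(268,262))))
# round coaster
for n in("scene","side"):
    im=cv2.imread(f"pics/{n}0.png");h=cv2.cvtColor(im,cv2.COLOR_BGR2HSV);m=(h[...,1]<40)&(h[...,2]>200)
    w=np.zeros_like(m);x,y=(143,307) if n=="scene" else (286,367);w[y-40:y+40,x-45:x+45]=1
    M=cv2.moments(big(m&w));print(n,onz(ctrl.calibration(n),(M["m10"]/M["m00"],M["m01"]/M["m00"]),8))
im=cv2.imread("pics/scene0.png")[220:384,100:340];cv2.imwrite("pics/c2.png",cv2.resize(im,None,fx=3.3,fy=3.3))
E
```

```text
foot [591.65145201  55.00420747   0.        ] [ 609.88257343 -210.41320283    0.        ] -86.07061136344217
rim side [631.06318562  57.17356675  56.        ] [ 655.95833283 -234.606194     56.        ]
rim scene [627.42594087  45.22188441  56.        ] [ 636.00276642 -233.32771705   56.        ]
(array([629.45878295,  43.94696042,  67.5412709 ]), np.float64(6.338474047006718))
scene [ 539.48362034 -188.89382178    8.        ]
side [ 538.66463592 -179.54109481    8.        ]
```

View pics/c2.png

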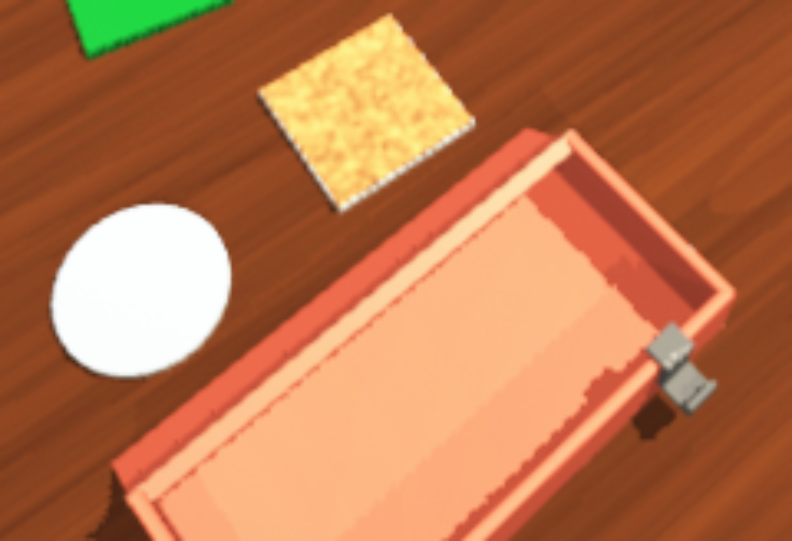

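The crop shows the foot line (260.6,259.4)→(133.9,360.9) and the outer rim corners (273.3,260) and (139.4,370), in scene-view pixels.

```bash
python3 - <<'E'
from h import *
c=ctrl.calibration("side");s=ctrl.calibration("scene")
A,B=onz(s,(260.6,259.4),0),onz(s,(133.9,360.9),0);print("foot",A,B,np.linalg.norm(A-B),np.degrees(np.arctan2(B[1]-A[1],B[0]-A[0])))
print("rim scene",onz(s,(273.3,260),56),onz(s,(139.4,370),56))
print(two(ray(c,(322.4,217.2)),ray(s,(273.3,260))),two(ray(c,(298.6,238.6)),ray(s,(260.6,259.4))))
print(ctrl.sense()['q'])
E
```

```text
foot [592.27645308  55.84426602   0.        ] [ 614.2336917  -245.10888792    0.        ] 301.7530798397554 -85.82715126982038
rim scene [630.28484527  56.10080935  56.        ] [ 652.48421373 -239.04330431   56.        ]
(array([630.73544102,  55.68944374,  57.53485541]), np.float64(0.33141898643322676)) (array([591.83196989,  56.18721875,  -1.35767459]), np.float64(0.2540897618306304))
[62.02286622 24.44767188  4.23089135 92.04866154 -1.95350115 63.64491721
 -3.84291347]
```

Emit:
jog_arm(delta_rot=[[0,0,7.65],[0,0,7.65],[0,0,0],[0,0,0],[0,0,0],[0,0,0],[0,0,0],[0,0,0]], dp=[[0,0,0],[0,0,0],[21.4,-49.4,0],[21.4,-49.4,0],[21.4,-49.4,0],[21.4,-49.4,0],[21.4,-49.4,0],[21.4,-49.4,0]], gripper=[60,60,60,60,60,60,60,60])

```text
t: 1.1
tcp_pos: [331.4, -330.0, 205.4]
tcp_rot: [-180.0, 0.0, 4.1]
wrist_force: [1.1, 0.2, 0.4]
opening: 59.5
gripper_force: 0.0
```

Emit:
jog_arm(delta_rot=[[0,0,0],[0,0,0],[0,0,0],[0,0,0],[0,0,0],[0,0,0],[0,0,0]], dp=[[21.4,-49.4,0],[21.4,-49.4,10],[21.4,-49.4,20],[21.4,-49.4,30],[21.4,-49.4,30],[21.4,-49.4,20],[0,0,0]], gripper=[60,60,60,60,60,60,60])

```text
t: 1.98
tcp_pos: [438.0, -23.2, 94.2]
tcp_rot: [-179.9, 0.1, 4.4]
wrist_force: [0.1, 0.1, 0.5]
opening: 60.0
gripper_force: 0.0
```

```bash
python3 - <<'E'
from h import *
s=ctrl.sense();im=ctrl.snapshot("wrist")[:,:,::-1];cv2.imwrite("pics/w1.png",im)
c=ctrl.calibration("wrist");T=np.eye(4);T[:3,:3]=R.from_euler("xyz",s["tcp_rot"],degrees=True).as_matrix();T[:3,3]=s["tcp_pos"];T=T@c["T_tool_cam"]
print(s["tcp_pos"]);np.save("T1.npy",T)
h=cv2.cvtColor(im,cv2.COLOR_BGR2HSV).astype(int);H,S,V=h[...,0],h[...,1],h[...,2]
m=((H>=13)&(H<=28)&(V>150)&(S>70)).astype(np.uint8);m=cv2.morphologyEx(m,cv2.MORPH_CLOSE,np.ones((5,5)))
b=cv2.approxPolyDP(cv2.convexHull(big(m)),8,True)[:,0];print(b.tolist());print([onz(c,u,8,T).round(1).tolist() for u in b])
E
```

```text
[437.95412176 -23.23787737  94.1561009 ]
[[211, 55], [321, 65], [305, 172], [206, 162]]
[[566.2, 27.7, 8.0], [565.6, -70.7, 8.0], [467.4, -68.8, 8.0], [469.9, 30.0, 8.0]]
```

View pics/w1.png

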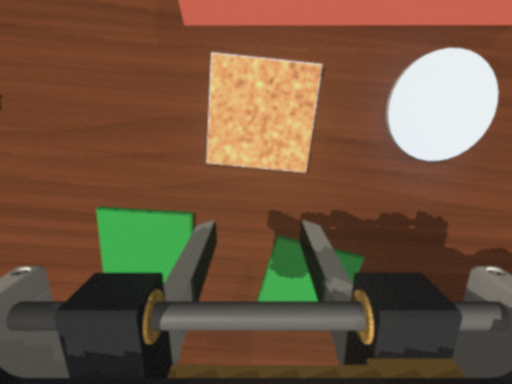

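The wrist view shows the coaster at (262,110) and the foot line level at row 24, so the tool is parallel to the tray. The greens' far edges, at rows 210–240, are close behind the landing spot, so I'll check the clearance.

```bash
python3 - <<'E'
from h import *
c=ctrl.calibration("wrist");T=np.load("T1.npy")
for u in[(98,208),(194,212),(277,237),(364,258)]:print("green",onz(c,u,8,T).round(1))
for u in[(185,24.5),(500,24)]:print("foot",onz(c,u,0,T).round(1))
for n in("side",):
    im=cv2.imread(f"pics/{n}0.png");h=cv2.cvtColor(im,cv2.COLOR_BGR2HSV);m=((h[...,0]>45)&(h[...,0]<75)&(h[...,1]>150)).astype(np.uint8)
    for k in cv2.findContours(m,0,1)[0]:
        if cv2.contourArea(k)>500:print([onz(ctrl.calibration(n),u,8).round(0).tolist() for u in cv2.approxPolyDP(k,6,True)[:,0]])
E
```

```text
green [412.8 141.1   8. ]
green [416.1  41.4   8. ]
green [394.4 -47.8   8. ]
green [ 376.6 -145.5    8. ]
foot [590.4  52.8   0. ]
foot [ 612.  -225.5    0. ]
```

Emit:
jog_arm(delta_rot=[[0,0,0],[0,0,0],[0,0,0],[0,0,0],[0,0,0]], dp=[[9,2.3,30],[0,0,30],[0,0,20],[0,0,11],[0,0,0]], gripper=[60,60,60,60,60])

```text
t: 2.65
tcp_pos: [446.8, -29.2, 4.4]
tcp_rot: [180.0, 0.0, 4.1]
wrist_force: [-0.9, -0.2, 0.4]
opening: 59.9
gripper_force: 0.0
```

Emit:
jog_arm(delta_rot=[[0,0,0],[0,0,0],[0,0,0],[0,0,0],[0,0,0],[0,0,0],[0,0,0],[0,0,0]], dp=[[4,-3,1.6],[8,0,0],[10,0,0],[12,0,0],[12,0,0],[12,0,0],[12,0,0],[12,0,0]], gripper=[60,60,60,60,60,60,60,60])

```text
t: 3.65
tcp_pos: [528.9, -19.7, 2.6]
tcp_rot: [-180.0, 0.1, 4.1]
wrist_force: [-3.3, -0.2, -1.5]
opening: 60.0
gripper_force: 1.5
```

Emit:
jog_arm(delta_rot=[[0,0,0],[0,0,0],[0,0,0],[0,0,0]], dp=[[10,0,0],[10,0,0],[8,0,0],[8,0,0]], gripper=[60,60,60,60])

```text
t: 4.15
tcp_pos: [565.2, -17.1, 2.9]
tcp_rot: [-180.0, -0.0, 4.1]
wrist_force: [-0.4, 0.6, -0.8]
opening: 60.1
gripper_force: 0.5
```

Emit:
jog_arm(delta_rot=[[0,0,0],[0,0,0],[0,0,0],[0,0,0]], dp=[[6,0,0],[6,0,0],[3,0,0],[1,0,0]], gripper=[60,60,60,60])

```text
t: 4.65
tcp_pos: [579.8, -16.0, 2.7]
tcp_rot: [180.0, 0.1, 4.1]
wrist_force: [-7.5, 0.5, 2.1]
opening: 60.4
gripper_force: 3.4
```

```bash
python3 - <<'E'
from h import *
a=ctrl.snapshot("side")[:,:,::-1];b=ctrl.snapshot("scene")[:,:,::-1]
cv2.imwrite("pics/p1.png",np.hstack([cv2.resize(a[180:384,210:430],None,fx=1.8,fy=1.8),cv2.resize(b[180:384,110:330],None,fx=1.8,fy=1.8)]))
print(ctrl.sense()["wrist_force"])
E
```

```text
[-5.38304014  0.11849792  1.33395154]
```

View pics/p1.png

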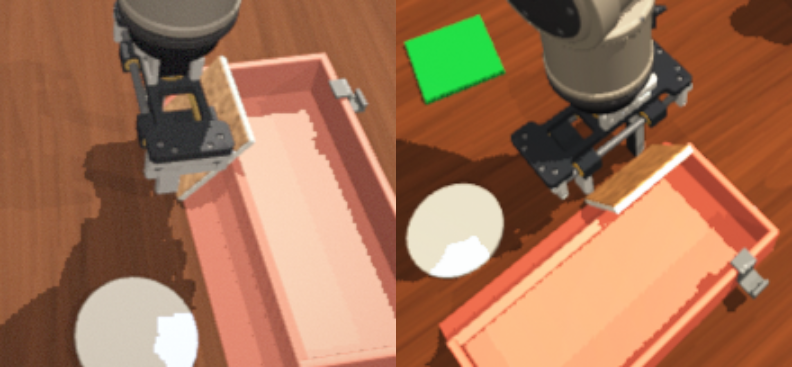

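The coaster is leaning on the tray's slope with its cork towards the robot. In the picture its upper edge runs (222,60)→(252,145). I'll nudge it a little to be sure it is home.

Emit:
jog_arm(delta_rot=[[0,0,0],[0,0,0],[0,0,0]], dp=[[1.5,0,0],[1.5,0,0],[0,0,0]], gripper=[60,60,60])

```text
t: 5.12
tcp_pos: [580.3, -16.1, 2.3]
tcp_rot: [180.0, 0.3, 4.1]
wrist_force: [-17.3, -0.3, 10.2]
opening: 59.8
gripper_force: 8.7
```

Emit:
jog_arm(delta_rot=[[0,0,0],[0,0,0],[0,0,0],[0,0,0],[0,0,0]], dp=[[-12,0,0],[-30,0,0],[0,0,-40],[0,0,-60],[0,0,-60]], gripper=[60,60,60,60,60])

```text
t: 5.75
tcp_pos: [541.4, -18.8, 164.9]
tcp_rot: [-180.0, -0.0, 4.1]
wrist_force: [1.2, -0.7, 1.0]
opening: 59.9
gripper_force: 0.0
```

```bash
python3 - <<'E'
from h import *
s=ctrl.sense();print(s["q"],s["tcp_pos"],s["t"])
im=ctrl.snapshot("wrist")[:,:,::-1];cv2.imwrite("pics/w2.png",im)
E
```

```text
[ 12.02683059  15.65237967 -19.79457604 110.58866327   6.41461602
  54.76980388 -96.68497926] [541.36747568 -18.75978231 164.85378793] 5.75
```

View pics/w2.png

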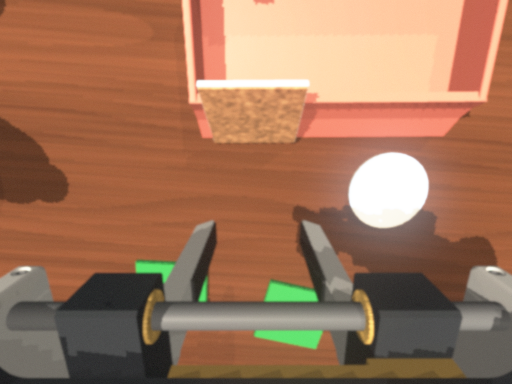

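The coaster stands leaning, with its upper edge at row 84 (cols 198–308) and its lower edge at row 143 (cols 213–298).

```bash
python3 - <<'E'
from h import *
c=ctrl.calibration("wrist");s=ctrl.sense();T=np.eye(4);T[:3,:3]=R.from_euler("xyz",s["tcp_rot"],degrees=True).as_matrix();T[:3,3]=s["tcp_pos"];T=T@c["T_tool_cam"]
F=np.array([603,-94.8,0]);ex=np.array([.9974,.0715,0]);ey=np.array([-.0715,.9974,0])
for n,u,z in[("top white L",(198,80),82),("top white R",(308,80),82),("top cork L",(199,89),87),("top cork R",(308,89),87),("low L",(213,143),4.6),("low R",(298,143),4.6),("foot",(450,137),0),("rimR",(487,95),56)]:
    p=onz(c,u,z,T);print(n,p.round(1),(p-F)@ex,(p-F)@ey)
E
```

```text
top white L [653.5  44.3  82. ] 60.30321987326734 135.10780284795615
top white R [660.7 -57.6  82. ] 60.250354650856906 33.00086230684347
top cork L [645.3  42.2  87. ] 52.03529840244147 133.62925933289898
top cork R [652.5 -57.7  87. ] 51.98537199719684 33.47063809123547
low L [588.1  41.    4.6] -5.142422040319538 136.5204190708216
low R [595.8 -66.6   4.6] -5.18292070838378 28.687946665937776
foot [ 616.7 -260.     0. ] 1.8665064188799612 -165.77826358401362
rimR [ 662.8 -247.7   56. ] 48.75195235282271 -156.76250543812435
```

Emit:
jog_arm(delta_rot=[[0,0,-10],[0,0,-10],[0,0,-10],[0,0,-10],[0,0,-10],[0,0,-10],[0,0,-10],[0,0,-10]], dp=[[0,0,0],[0,0,0],[0,0,0],[0,0,0],[0,0,0],[0,0,0],[0,0,0],[0,0,0]], gripper=[50,50,50,50,50,50,50,50])

```text
t: 6.8
tcp_pos: [541.7, -18.8, 163.0]
tcp_rot: [179.9, 0.0, 84.4]
wrist_force: [0.3, -0.4, 0.1]
opening: 49.9
gripper_force: 0.0
```

Emit:
jog_arm(delta_rot=[[0,0,-10],[0,0,0],[0,0,0],[0,0,0]], dp=[[0,0,0],[3,49,0],[0,49,0],[0,0,30]], gripper=[50,50,50,50])

```text
t: 7.3
tcp_pos: [643.1, -8.0, 133.9]
tcp_rot: [179.7, -0.0, 94.1]
wrist_force: [-0.4, 0.1, -1.1]
opening: 50.0
gripper_force: 0.0
```

```bash
python3 - <<'E'
from h import *
s=ctrl.sense();p=s["tcp_pos"];print(s["q"].round(0),p,s["tcp_rot"],s["t"])
d=p-np.array([603,-94.8,0]);print(d@[.9974,.0715,0],d@[-.0715,.9974,0])
E
```

```text
[ 19.  29. -33.  99.  18.  58. -16.] [643.12956061  -8.03674384 133.87921125] [ 1.79699245e+02 -4.60373376e-02  9.40928718e+01] 7.3
46.228796564012434 83.66840810914854
```

Emit:
jog_arm(delta_rot=[[0,0,0],[0,0,0],[0,0,0],[0,0,0]], dp=[[0,-3,30],[0,0,25],[0,0,7],[0,0,0]], gripper=[50,50,50,50])

```text
t: 7.8
tcp_pos: [636.4, -8.9, 71.2]
tcp_rot: [180.0, -0.0, 94.1]
wrist_force: [0.1, 0.7, 0.6]
opening: 50.1
gripper_force: 0.0
```

```bash
python3 - <<'E'
from h import *
s=ctrl.sense();p=s["tcp_pos"];d=p-np.array([603,-94.8,0]);print(d@[.9974,.0715,0],d@[-.0715,.9974,0],p[2],s["wrist_force"],s["t"])
a=ctrl.snapshot("side")[:,:,::-1];b=ctrl.snapshot("scene")[:,:,::-1]
cv2.imwrite("pics/p2.png",np.hstack([cv2.resize(a[150:354,220:440],None,fx=1.8,fy=1.8),cv2.resize(b[150:354,140:360],None,fx=1.8,fy=1.8)]))
E
```

```text
39.422128513366985 83.31185112039904 71.22048002400486 [0.05103603 0.68047309 0.63028408] 7.8
```

View pics/p2.png

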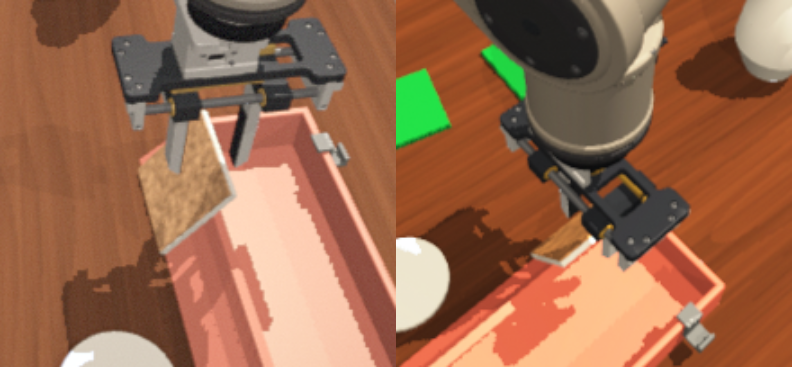

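The fingers straddle the upper edge. The rear finger is at (243,130) behind the coaster and the front one at (178,140). I'll start drawing it back.

Emit:
jog_arm(delta_rot=[[0,0,0],[0,0,0],[0,0,0],[0,0,0],[0,0,0],[0,0,0]], dp=[[0,-4,0],[0,-4,-1],[0,-4,-2],[0,-4,-2],[0,0,0],[0,0,0]], gripper=[50,50,50,50,40,30])

```text
t: 8.65
tcp_pos: [620.3, -10.2, 75.9]
tcp_rot: [180.0, -0.0, 94.1]
wrist_force: [0.7, 0.3, 0.5]
opening: 33.1
gripper_force: 0.2
```

```bash
python3 - <<'E'
from h import *
s=ctrl.sense();p=s["tcp_pos"];d=p-np.array([603,-94.8,0]);print(d@[.9974,.0715,0],d@[-.0715,.9974,0],p[2],s["wrist_force"],s["t"],s["opening"])
a=ctrl.snapshot("side")[:,:,::-1];b=ctrl.snapshot("scene")[:,:,::-1]
cv2.imwrite("pics/p3.png",np.hstack([cv2.resize(a[150:354,220:440],None,fx=1.8,fy=1.8),cv2.resize(b[150:354,140:360],None,fx=1.8,fy=1.8)]))
E
```

```text
23.324926290560054 83.19061975957436 75.93538152817389 [0.72713504 0.34722659 0.50532936] 8.65 33.1039818593514
```

View pics/p3.png

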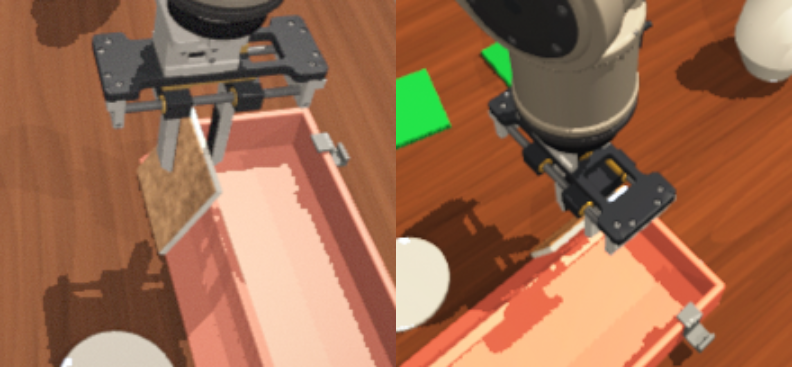

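The coaster is steeper now, and its lower corner is still at (163,252), so the lower edge hasn't slipped. I'll continue the arc.

Emit:
jog_arm(delta_rot=[[0,0,0],[0,0,0],[0,0,0],[0,0,0],[0,0,0],[0,0,0],[0,0,0],[0,0,0]], dp=[[0,-5,-2],[0,-5,-2],[0,-5,-1],[0,-5,0],[0,-5,0],[0,-5,0],[0,-5,1],[0,-5,1]], gripper=[30,30,30,30,30,30,30,30])

```text
t: 9.75
tcp_pos: [580.0, -13.0, 78.8]
tcp_rot: [-180.0, -0.0, 94.1]
wrist_force: [0.3, 0.9, 0.5]
opening: 30.4
gripper_force: 0.0
```

Emit:
jog_arm(delta_rot=[[0,0,0],[0,0,0],[0,0,0],[0,0,0]], dp=[[0,-5,1],[0,-5,2],[0,-5,2],[0,-5,3]], gripper=[30,30,30,30])

```text
t: 10.25
tcp_pos: [560.0, -14.4, 70.7]
tcp_rot: [-180.0, -0.0, 94.1]
wrist_force: [-0.2, 0.6, 1.1]
opening: 30.0
gripper_force: 0.2
```

```bash
python3 - <<'E'
from h import *
s=ctrl.sense();p=s["tcp_pos"];d=p-np.array([603,-94.8,0]);print(d@[.9974,.0715,0],d@[-.0715,.9974,0],p[2],s["wrist_force"],s["t"],s["opening"])
a=ctrl.snapshot("side")[:,:,::-1];b=ctrl.snapshot("scene")[:,:,::-1]
for n,im in(("side",a),("scene",b)):
    cv2.imwrite(f"pics/q_{n}.png",im)
    h=cv2.cvtColor(im,cv2.COLOR_BGR2HSV).astype(int);H,S,V=h[...,0],h[...,1],h[...,2]
    cork=(H>=11)&(H<=28)&(V>120)&(S>70);wh=(S<45)&(V>170)
    w=np.zeros(H.shape,bool)
    if n=="side":w[200:340,200:345]=1
    else:w[190:330,165:290]=1
    for nm,m in(("cork",cork&w),("white",wh&w)):
        y,x=np.nonzero(m);print(n,nm,len(x),x.mean() if len(x) else 0,y.mean() if len(y) else 0, np.percentile(x,[2,98]) if len(x) else 0,np.percentile(y,[2,98]) if len(x) else 0)
E
```

```text
-37.101346543618504 83.24167246036038 70.7300874035848 [-0.15789739  0.61636735  1.10279671] 10.25 30.031362489111565
side cork 4890 241.15092024539877 256.1038854805726 [201. 333.] [202. 324.]
side white 847 291.9822904368359 268.33530106257376 [273.   307.08] [226. 339.]
scene cork 3569 245.6587279349958 301.27906976744185 [178. 287.] [206. 329.]
scene white 978 220.30981595092024 269.58179959100204 [165. 250.] [216.54 310.  ]
```

Emit:
jog_arm(delta_rot=[[0,0,0],[0,0,0],[0,0,0],[0,0,0],[0,0,0],[0,0,0],[0,0,0],[0,0,0]], dp=[[0,-4,5],[0,-5,5],[0,-5,5],[0,-4,5],[0,-2,6],[0,-2,6],[0,-1,6],[0,0,4]], gripper=[30,33,37,42,48,54,60,66])

```text
t: 11.35
tcp_pos: [537.4, -16.0, 28.4]
tcp_rot: [-180.0, -0.0, 94.1]
wrist_force: [-1.0, -0.0, 0.5]
opening: 65.0
gripper_force: 0.4
```

Emit:
jog_arm(delta_rot=[[0,0,0],[0,0,0],[0,0,0],[0,0,0],[0,0,0],[0,0,0]], dp=[[0,1,4],[0,1,4],[0,1,3],[0,0,2],[0,0,0],[0,0,0]], gripper=[72,78,84,90,94,94])

```text
t: 12.1
tcp_pos: [540.6, -15.8, 16.1]
tcp_rot: [180.0, -0.0, 94.1]
wrist_force: [0.5, 0.0, 0.1]
opening: 93.9
gripper_force: 0.0
```

```bash
python3 - <<'E'
from h import *
s=ctrl.sense();p=s["tcp_pos"];d=p-np.array([603,-94.8,0]);print(d@[.9974,.0715,0],d@[-.0715,.9974,0],p[2],s["wrist_force"],s["t"],s["opening"])
a=ctrl.snapshot("side")[:,:,::-1];b=ctrl.snapshot("scene")[:,:,::-1]
cv2.imwrite("pics/p4.png",np.hstack([cv2.resize(a[150:354,200:420],None,fx=1.8,fy=1.8),cv2.resize(b[150:354,120:340],None,fx=1.8,fy=1.8)]))
E
```

```text
-56.55526001071582 83.22311034815868 16.064898941529137 [0.51953673 0.00720004 0.0755808 ] 12.1 93.9413525581151
```

View pics/p4.png

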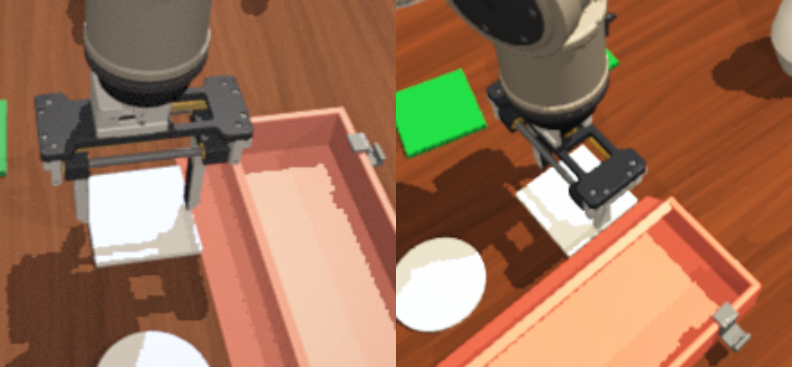

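The white side is now up in front of the tray, at (145,215) in the left view. I'll ease off, retreat upwards, and check that it lies flat.

Emit:
jog_arm(delta_rot=[[0,0,0],[0,0,0],[0,0,0],[0,0,0],[0,0,0],[0,0,0],[0,0,0],[0,0,0]], dp=[[0,-4,0],[0,-4,0],[0,0,-20],[0,0,-40],[0,0,-50],[0,0,-50],[0,-40,0],[0,-40,0]], gripper=[94,94,94,94,94,94,94,94])

```text
t: 13.2
tcp_pos: [452.0, -21.9, 177.5]
tcp_rot: [179.9, 0.0, 94.1]
wrist_force: [-0.5, -0.2, -0.4]
opening: 94.3
gripper_force: 0.0
```

```bash
python3 - <<'E'
from h import *
s=ctrl.sense();print(s["tcp_pos"],s["wrist_force"],s["t"])
o={}
for n in("scene","side"):
    im=ctrl.snapshot(n)[:,:,::-1];cv2.imwrite(f"pics/z_{n}.png",im);c=ctrl.calibration(n);h=cv2.cvtColor(im,cv2.COLOR_BGR2HSV).astype(int)
    m=((h[...,1]<60)&(h[...,2]>130)).astype(np.uint8)
    for k in cv2.findContours(m,0,1)[0]:
        if 500<cv2.contourArea(k)<6000:
            M=cv2.moments(k);u=(M["m10"]/M["m00"],M["m01"]/M["m00"]);P=[onz(c,v,8).round(0)[:2].tolist() for v in cv2.approxPolyDP(cv2.convexHull(k),6,True)[:,0]]
            print(n,cv2.contourArea(k),np.round(u),onz(c,u,8).round(1),P)
E
```

```text
[452.00030829 -21.8783267  177.45475436] [-0.51209858 -0.15515197 -0.36632012] 13.2
scene 4137.0 [482. 351.] [981.  258.9   8. ] [[949.0, 133.0], [948.0, 415.0], [1041.0, 253.0]]
scene 2145.5 [142. 308.] [ 539.7 -189.3    8. ] [[520.0, -141.0], [556.0, -140.0], [586.0, -170.0], [585.0, -208.0], [555.0, -236.0], [522.0, -236.0], [492.0, -208.0], [491.0, -168.0]]
scene 2126.5 [220. 261.] [546.2 -16.3   8. ] [[492.0, 31.0], [591.0, 37.0], [596.0, -61.0], [497.0, -68.0]]
scene 511.5 [113. 143.] [ 92.5 -48.8   8. ] [[126.0, 30.0], [123.0, -48.0], [41.0, -127.0], [39.0, -27.0]]
scene 2441.0 [355. 159.] [516.9 422.2   8. ] [[436.0, 555.0], [481.0, 549.0], [593.0, 397.0], [587.0, 323.0], [488.0, 356.0], [423.0, 504.0]]
scene 807.5 [491.   9.] [ 281.7 1439.8    8. ] [[402.0, 1375.0], [144.0, 1374.0], [288.0, 1576.0]]
scene 892.5 [367.  22.] [ 62.8 966.4   8. ] [[-67.0, 1080.0], [11.0, 1104.0], [219.0, 794.0], [55.0, 883.0]]
scene 3563.0 [19. 56.] [-458.  -125.2    8. ] [[-842.0, -4.0], [-240.0, -79.0], [-239.0, -242.0], [-891.0, -71.0]]
side 2831.0 [285. 361.] [ 538.6 -179.3    8. ] [[588.0, -173.0], [580.0, -214.0], [489.0, -201.0], [492.0, -165.0], [520.0, -138.0], [559.0, -139.0]]
side 2832.0 [277. 269.] [543.8 -16.6   8. ] [[590.0, 41.0], [599.0, -58.0], [499.0, -68.0], [489.0, 32.0]]
side 2795.5 [ 22. 267.] [94.7 18.5  8. ] [[26.0, 140.0], [107.0, 95.0], [134.0, 33.0], [127.0, -51.0], [94.0, -93.0]]
side 1299.5 [195. 131.] [388.7 388.    8. ] [[452.0, 341.0], [347.0, 334.0], [320.0, 530.0], [448.0, 438.0]]
side 1799.0 [270.  97.] [579.1 516.5   8. ] [[577.0, 684.0], [625.0, 648.0], [629.0, 472.0], [597.0, 349.0], [507.0, 430.0], [549.0, 653.0]]
```

```bash
python3 -c "
from bench import ctrl
print(ctrl.sign_off())"
```

```text
the job is handed in; nothing more can be done
None
```

I turned the square coaster over against the tray's sloping side; in both camera views it lies flat, white side up, just in front of the tray. The round coaster has not moved, I never went near the vase, and I handed the job in at about 13 s.

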